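Lid the slanted storage jars and press both lids home

TASK

Close both slant-mouthed storage jars on the worktop. Take the lid that fits the open jar out of the drying basket, put it on that jar's mouth, and press down on the lids of both jars until each is fully home, flush on its rim all round; leave the other lids and everything else standing where they are.

Things in the scene. Friction and masses are not known exactly. Their poses are not given: they have to be found in the camera images.
- loose_lid: steel lid to fit, in the basket, the larger round one: flange 108 mm across, 8 thick; grey plug below 20 deep, 85 across, its lowest 7 mm tapering to 74; bar handle on top 60 long (along x), 14 thick (y), 28 tall, so its top is at z = 36 mm. About 0.13 kg. Origin: centre of the flange's underside, 25 mm above the worktop as it lies flat; z up through the handle.
- open_jar_mouth: mouth of the open white jar, whose neck leans 30 degrees. Origin: centre of the mouth in the rim plane, 140 mm above the worktop; z out of the mouth along the neck, x in the plane of the lean. Bore 92 mm, 104 outside. Lid home: its origin here, z axes together, any turn. A lid just laid in rests on the sealing ring up to 12 mm proud; press it the rest of the way.
- open_jar: the open jar: ball-shaped white belly 150 mm across, foot 96 mm. It is fixed. Origin: centre of its underside; the neck leans to its -x side, with the mouth's centre 37 mm off. The shut jar is identical.
- seal (a joint): grey sealing ring in the open jar's neck (90 mm outside, 56 inside, 6 high). Value = metres pushed in along the neck, 0 to 0.014. At 0 its top is 8 mm below the rim; starts at 0 to 0.003. About 8 N along the neck moves it and it stays where pushed. About 0.012 when the lid is home.
- proud_lid_top (a point): centre of the top of the handle of the lid already on the shut jar. Lid and jar are twins of the loose lid and the open jar, but this lid only slides along its neck and cannot come off. z points out along the neck, which leans 30 degrees; the handle runs along x, in the plane of the lean. 36 mm above the flange's underside along z.
- proud_lid (a joint): how far the shut jar's lid is pressed in, in metres: 0 = standing 12 mm proud, 0.012 = home on the rim. It starts at 0 to 0.005. About 8 N along the neck moves it and it stays where pushed.
- basket: white open drying basket, 270 x 270 mm, walls 45 mm high and 5 mm thick, floor 5 mm, fixed. Origin: centre of its underside. Its four quarters hold the loose lid, the small lid, the square lid and the cup, in any order.
- small_lid: bystander: a smaller round steel lid lying in the basket, 72 mm across, with a bar handle 44 mm long. Origin: centre of its flange's underside.
- square_lid: bystander: a square steel lid lying in the basket, 90 mm a side, round knob on top. Origin: centre of its flange's underside.
- cup: bystander: a white cup standing in the basket, 72 mm across, 60 mm high. Origin: centre of its underside.
- spice_a: bystander: a closed glass spice jar, 48 mm across, 90 mm high, standing between the robot and the storage jars. Origin: centre of its underside.
- spice_b: bystander: a like spice jar standing beyond the storage jars. Origin: centre of its underside.
- plant: bystander: a green plant in a white pot, 90 mm wide, 135 mm high. Origin: centre of its underside.
There are look-alikes about, which are no part of the job. Leave any purple look-alike of the open_jar alone.

How it is judged (in metres and radians):
At the end, for the whole second after the job is handed in: The loose lid lies at rest on the open jar with its flange within 2.5 mm of the rim plane, its centre within 7 mm of the mouth's centre and its axis within 0.05 rad of the neck's; the other jar's lid is pressed in to within 1.5 mm of home (joint above 0.0105) (z of loose_lid in the frame of open_jar_mouth between -0.003 and 0.0025 m and distance between loose_lid and open_jar_mouth below 0.007 m and angle between the z axis of loose_lid and the z axis of open_jar_mouth, either way round below 0.05 rad and value of joint proud_lid above 0.0105 m and linear speed of loose_lid below 0.02 m/s); the robot touches nothing.
It fails at once if a bystander (small lid, square lid, cup, spice jar or plant) is moved more than 60 mm from its place (distance of any of small_lid, square_lid, cup, spice_a, spice_b, plant from where it was at the start of the episode above 0.06 m).
It fails at once if a bystander is tipped over (more than 0.5 rad) (angle between any of small_lid, square_lid, cup, spice_a, spice_b, plant's own z axis and vertical above 0.5 rad).
It also fails if it takes over 61 s, if anything falls off the work surface, if the arm or the gripper's body presses on something with over 40 N, if the wrist force passes 120 N, or if a joint passes its speed limit or range.

ROBOT

A 6-joint arm with a two-finger parallel gripper is mounted at the origin on the work surface. World frame = base frame: x ahead of the robot, y to its left, z up, the work surface at z = 0. Lengths are in mm, angles in rad, forces in N, time in s.
With the tool pointing down it reaches from about 300 to 850 mm from the base axis. Payload 4.2 kg.
Tool frame: the origin (TCP) lies midway between the tips of the shut fingers; the grasp point (between the pads) lies bot.grip_depth behind it (bot.grip_depth is the distance from the TCP to the grasp point, in mm); z points along the fingers, y is the line along which they close (so a half turn about z gives the same grasp; the last joint's range is limited). The gripper opens to 91 mm and grips with 3 to 60 N. Pads are 32 mm wide; open, the fingers measure 118 mm over their backs; the gripper's body (76 mm by 178 mm) begins 60 mm behind the grasp point.
Start: joints at [-0.02, 0.32, 1.565, -0, 1.257, -0.02], TCP at [575.016, 0, 213.976] pointing down, gripper open.
Joint ranges: [-3.11, 3.11], [-0.84, 2.01], [0.21, 2.61], [-1.34, 4.49], [0.05, 2.63], [-2.56, 2.56]. Speed limits (rad/s): [2.57, 2.57, 3.14, 3.14, 3.14, 3.14].

INTERFACE

Orientations are given as a 3x3 rotation matrix whose columns are the frame's x, y, z axes.
In Python, from cell import sense, cams, ticket, bot gives the robot as it stands. The module is installed in compiled form; this text tells all that it offers.
- The arm moves only by the tool apply_moves, never from a script. Its argument "targets" is a list of rows, each an object with "jaw": the opening, from -1 (shut) to 1 (fully open); "xyz": the shift along the world's x, y, z in cm, a list of three; "angular": the turn, a rotation vector about the world's x, y, z in rad, a list of three. A call has 1 to 8 rows; each row shifts and turns the commanded pose from where the row before left it; what a row does not reach is not made up. A row lasts 1/10 s, in which the tool goes at most 50 mm and 8.59 degrees, less where a joint would pass 70% of its speed; a pose out of reach is approached as far as the arm can. A call is refused whole if a number of a shift passes 5 or a number of a turn 0.15, either way. A call with a gripper value outside its range is refused whole. The fingers move at their own pace and stop on an object; the grip force is fixed at half the most. Time passes only in rows, so rows that do not move let the fingers close. It gives the time, the measured TCP pose, the force, the opening and the grip force at its end, in the units of the state.
- sense(): the state, without advancing time (a new reading comes with each control period).
- cams.read_camera(name): name is "scene" or "side" or "wrist"; returns a dict with "frame" (384x512x3 uint8, blue, green, red), "vertical_fov" (degrees; the focal length in pixels is half the picture's height over the tangent of half this angle, whatever the lens; pixels are square), "cx", "cy" (the principal point, pixels), "R" (3x3) and "t" (3): a world point X has camera coordinates R X + t. Camera axes: x right, y down, z forward; pixel columns grow to the right and rows downward; lengths in mm; the calibration is good to about 2 mm. A picture is of the moment at which its call begins. There is no depth.
- ticket.finish_job(): hands the job in; it is judged then, once.
The state is a dict: "clock": time; "joint_positions": joint angles; "joint_velocities": joint speeds; "joint_torque": joint torques, N m; "ee_pos": TCP position; "ee_rot": TCP orientation; "force": force on the tool from outside, world axes, zero at the start; "moment": the same for the moment, N m; "gripper_width": finger opening in mm; "grip_force": force on a finger pad.
Only numpy, scipy, OpenCV 4.12 (cv2) and the standard library are available. Lean on these libraries where they do the work, as an engineer would, in place of code of your own. Each camera call takes 0.05 s, during which the arm holds its last target. There are 200 camera calls.

## Working session

There is one attempt and no reset: what is moved stays moved. The work goes in short steps, Python scripts to look and compute and a tool call to move; the robot and the scene stay as the last step left them, time stands still between calls to the robot, and variables do not carry over. Pictures are saved under pics/ and viewed, at most 10 in all, crops included, and the job is handed in when it is done.

Besides the shell and the picture viewer there is one more tool, called after "Emit:" as name(argument=value, ...), one argument or row to a line, values as JSON. apply_moves: Moves the arm, as the interface text tells. Its arguments: {"type":"object","properties":{"targets":{"type":"array"}},"required":["targets"]}

```bash
ls; mkdir -p pics; python3 - <<'E'
from cell import sense,cams,bot
import cv2,json,pickle
s=sense();print({k:(v.tolist() if hasattr(v,'tolist') else v) for k,v in s.items()},bot.grip_depth)
d={}
for n in("scene","side"):
    c=cams.read_camera(n);d[n]=c;print(n,c["vertical_fov"],c["cx"],c["cy"],c["R"],c["t"])
    cv2.imwrite(f"pics/{n}0.png",c["frame"])
    cv2.imwrite(f"pics/{n}0b.png",cv2.resize(c["frame"],(800,600),interpolation=cv2.INTER_CUBIC))
pickle.dump(d,open("d0.pkl","wb"))
E
```

```text
pics
{'clock': 0.0, 'joint_positions': [-0.020004275688632785, 0.32028441987413775, 1.5656715743405911, -2.714363720837469e-05, 1.2573871840181263, -0.019975393041649817], 'joint_velocities': [4.570145671164398e-05, 0.00015142208111464537, -0.0011656577736852015, -0.0006706598379853138, 0.0025048659643940297, 0.00041505132713089864], 'joint_torque': [-0.0005014590351493098, -41.24656319618225, -23.197349309921265, 0.07288268767297268, 0.04581984132528305, -0.00014187006854626816], 'ee_pos': [574.4978687058655, -0.0003146065723410389, 213.12747037243622], 'ee_rot': [[2.0499589373174008e-05, 0.9999984673311425, -0.001750689901952929], [0.9999999997478985, -2.0483515517150422e-05, 9.19937065140618e-06], [9.163496268044786e-06, -0.0017506900900949775, -0.9999984674989452]], 'force': [-0.20669279055864978, 0.10928717390669923, -0.5823149132479442], 'moment': [0.00842223186292114, 0.010384997413676777, -0.03039636621299499], 'grip_force': 0.0, 'gripper_width': 91.23138055802583} 18.8
scene 48.040295666476766 254.14510881541696 193.7637410088883 [[ 0.56707846  0.82366048  0.00233274]
 [ 0.57632768 -0.39476682 -0.71554565]
 [-0.58844578  0.40711495 -0.69856209]] [-336.23412491 -188.87561433 1381.07105795]
side 57.48020105740524 252.99417988018217 186.52497078466595 [[ 0.84286221 -0.53771657  0.02107581]
 [-0.32735541 -0.54342221 -0.77300112]
 [ 0.42710858  0.64463415 -0.63405447]] [-454.63539618  289.5367016   703.4986763 ]
```

View pics/scene0b.png

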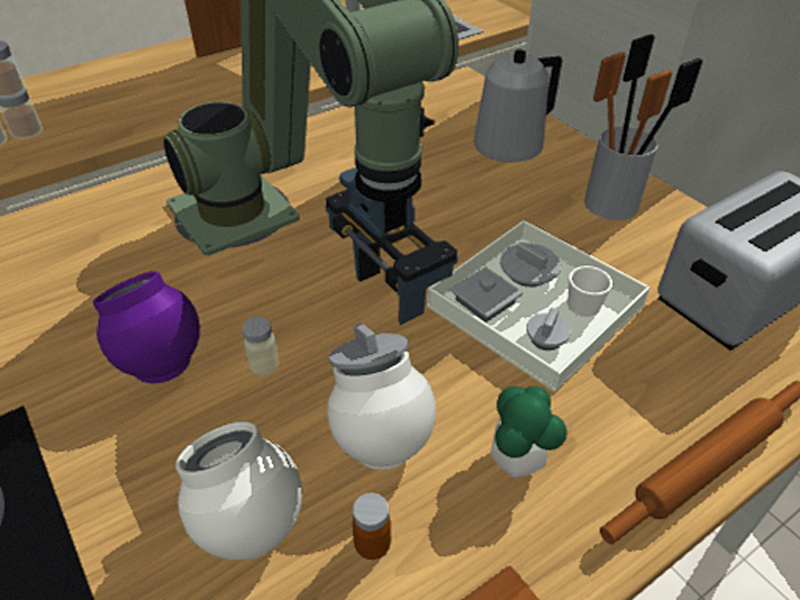

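View pics/side0b.png

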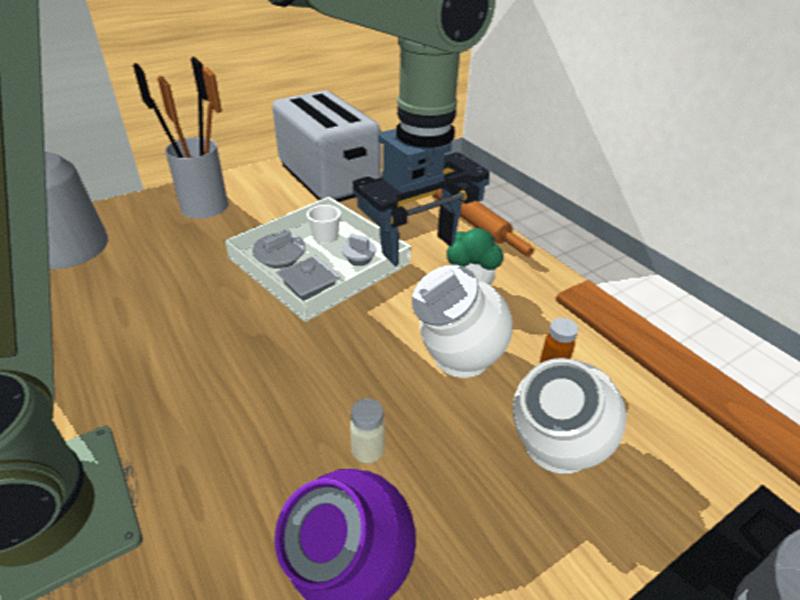

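Look-alikes (800 px scene picture):
- Lids: large round lid (530,262), small round (548,328), square (487,292). The larger round one is the one to take.
- Open jars: white (220,450) and purple (130,290). I take the white one.
- The shut white jar is at (370,345).

Next come close crops to check this choice.

```bash
cat > crop.py <<'E'
import cv2,numpy as np
def crop(img,x,y,w,h,k,step=10):
    c=cv2.resize(img[y:y+h,x:x+w],None,fx=k,fy=k,interpolation=cv2.INTER_CUBIC)
    for u in range(-(-x//step)*step,x+w,step):
        p=int((u-x)*k);cv2.line(c,(p,0),(p,5),(0,0,255),1);cv2.putText(c,str(u),(p+1,14),0,.33,(0,0,255),1)
    for v in range(-(-y//step)*step,y+h,step):
        p=int((v-y)*k);cv2.line(c,(0,p),(5,p),(0,0,255),1);cv2.putText(c,str(v),(7,p+4),0,.33,(0,0,255),1)
    return c
E
python3 - <<'E'
import pickle,cv2,numpy as np
from crop import crop
d=pickle.load(open("d0.pkl","rb"));a=d["scene"]["frame"];b=d["side"]["frame"]
m=lambda L:np.vstack([np.hstack(L[:2]),np.hstack(L[2:])])
cv2.imwrite("pics/jars.png",m([crop(a,105,260,80,60,5),crop(b,320,222,80,60,5),crop(a,200,195,80,60,5),crop(b,250,160,80,60,5)]))
cv2.imwrite("pics/lids.png",m([crop(a,290,145,80,60,5),crop(b,150,135,80,60,5),crop(a,265,130,160,120,2.5),crop(b,140,120,160,120,2.5)]))
E
```

```text
(no output)
```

View pics/jars.png

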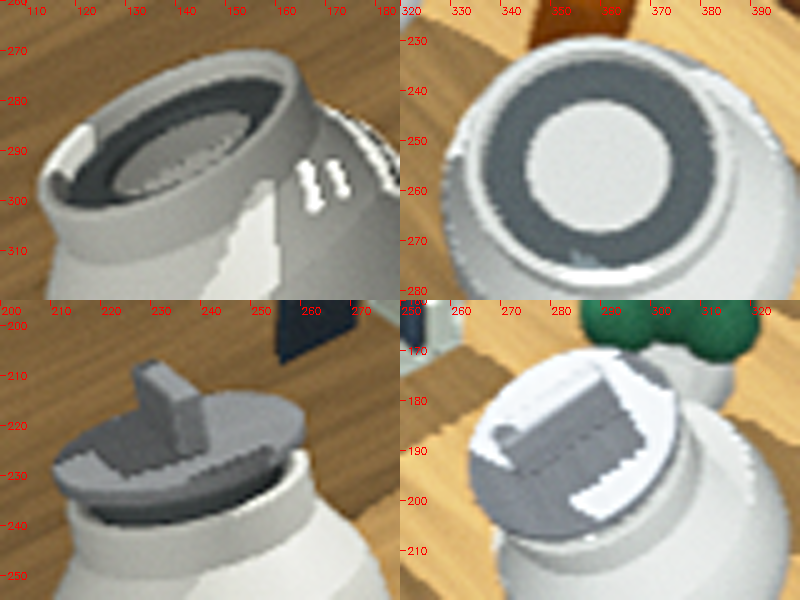

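View pics/lids.png

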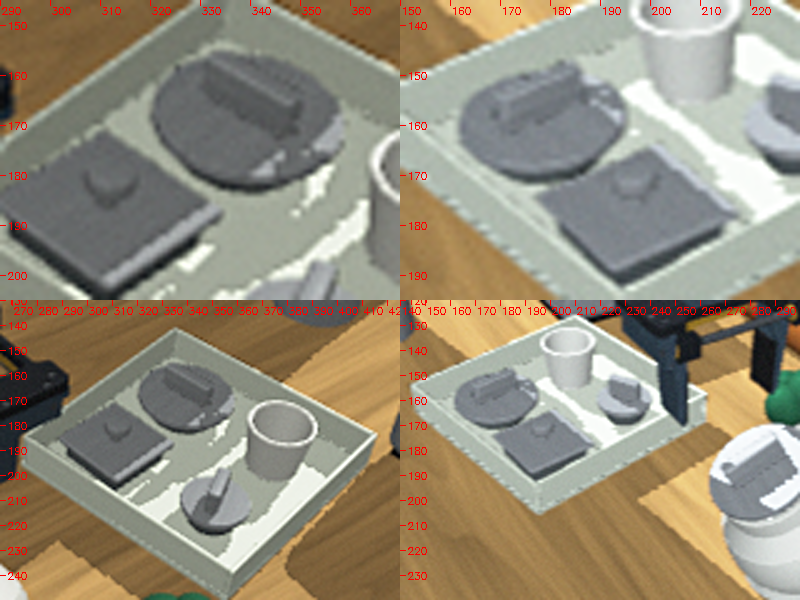

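Jars picture: the open jar's mouth is at about scene (137,285) and side (359,253). The proud lid is at scene (235,222) and side (288,190), standing clearly above its rim. Lids picture: the large round lid with the bar handle is at scene (338,168) and side (178,158). The choice holds, so I fit the poses now.

```bash
cat > fit.py <<'E'
import pickle,cv2,numpy as np
from scipy.optimize import least_squares
from crop import crop
d=pickle.load(open("d0.pkl","rb"))
def proj(c,X):
    X=np.atleast_2d(X)@c["R"].T+c["t"];f=192/np.tan(np.radians(c["vertical_fov"]/2))
    return X[:,:2]/X[:,2:]*f+[c["cx"],c["cy"]]
def neck(yaw,lean=np.radians(30)):  # z leans toward direction yaw; x = in plane, opposite horizontally & up
    h=np.array([np.cos(yaw),np.sin(yaw),0]);k=np.array([0,0,1.])
    z=np.sin(lean)*h+np.cos(lean)*k;x=-np.cos(lean)*h+np.sin(lean)*k
    return np.c_[x,np.cross(z,x),z]
T=np.linspace(0,2*np.pi,90,endpoint=False)
circ=lambda r,z:np.c_[r*np.cos(T),r*np.sin(T),0*T+z]
def hull(c,P):return cv2.convexHull(proj(c,P).astype(np.float32))
def dist(h,pts):return np.array([cv2.pointPolygonTest(h,(float(a),float(b)),True) for a,b in pts])
def cv(p,x,y,ox=0,oy=0,k=5):return (np.array(p,float)-[ox,oy]+.5)/k-.5+[x,y]
def box(lx,ly,z0,z1):return np.array([[a*lx/2,b*ly/2,c] for a in(-1,1) for b in(-1,1) for c in(z0,z1)])
E
cat > run.py <<'E'
from fit import *
A,B=d["scene"],d["side"]
for n in d: print(n,"cam at",(-d[n]["R"].T@d[n]["t"]).round())
O={ "scene":cv([(38,195),(60,155),(100,112),(150,80),(200,60),(250,51),(285,57),(300,75),(50,205),(90,212)],105,260),
    "side":cv([(466,160),(480,110),(525,62),(585,38),(660,50),(710,90),(733,150),(720,215),(680,265),(610,287),(540,270),(490,225)],320,222,400)}
def ro(p):
    P=circ(52,0)@neck(p[2]).T+[p[0],p[1],140]
    return np.r_[tuple(dist(hull(d[n],P),O[n]) for n in d)]
S={"scene":cv([(255,392),(215,397),(85,440),(60,458),(295,405),(304,415),(55,485),(100,503),(160,503),(220,490),(270,465),(302,440)],200,195,0,300),
   "side":cv([(469,455),(480,420),(510,385),(560,357),(600,350),(640,357),(668,380),(680,410),(470,480),(500,525),(545,540),(600,530),(640,500),(670,450)],250,160,400,300)}
def lidS(p): R=neck(p[2]);return R,np.array([p[0],p[1],140])+R[:,2]*(12-p[3])
def rs(p):
    R,o=lidS(p);P=np.r_[circ(54,0),circ(54,8)]@R.T+o
    return np.r_[tuple(dist(hull(d[n],P),S[n]) for n in d)]
L={"scene":cv([(152,110),(165,80),(200,55),(310,70),(335,90),(343,112),(190,170),(230,188),(270,187),(310,170),(340,140)],290,145),
   "side":cv([(460,125),(470,100),(490,80),(620,95),(627,115),(625,130),(600,155),(560,178),(530,182),(490,165),(465,140)],150,135,400)}
def rl(p):
    P=np.r_[circ(54,25),circ(54,33)]+[p[0],p[1],0]
    return np.r_[tuple(dist(hull(d[n],P),L[n]) for n in d)]
def best(f,starts):
    r=min((least_squares(f,s,loss="soft_l1",diff_step=1e-3) for s in starts),key=lambda r:r.cost);print(r.x.round(3),r.cost.round(2),r.fun.round(1));return r.x
def tri(u,v,z):
    # back-project side pixel to plane z
    f=192/np.tan(np.radians(B["vertical_fov"]/2));r=B["R"].T@np.array([(u-B["cx"])/f,(v-B["cy"])/f,1]);c=-B["R"].T@B["t"];return (c+r*(z-c[2])/r[2])[:2]
o=best(ro,[[*tri(359,253,140),y] for y in np.arange(0,6.3,.5)])
s=best(rs,[[*tri(288,192,145),y,.002] for y in np.arange(0,6.3,.5)])
l=best(rl,[tri(178,158,30)])
# handle yaw: top face line ends
H={"scene":cv([(208,57),(297,103)],290,145),"side":cv([(497,102),(572,65)],150,135,400)}
def rh(p):
    h=30*np.array([np.cos(p[0]),np.sin(p[0]),0]);q=np.array([l[0],l[1],60]);v=[]
    for n in d:
        a=proj(d[n],q+h)-proj(d[n],q-h);b=H[n][1]-H[n][0];a=a[0];v.append((a[0]*b[1]-a[1]*b[0])/np.hypot(*a)/np.hypot(*b))
    return np.array(v)
h=best(rh,[[y] for y in np.arange(0,3.1,.4)])
pickle.dump((o,s,l,h),open("p.pkl","wb"))
im={n:cv2.resize(d[n]["frame"],None,fx=5,fy=5,interpolation=cv2.INTER_CUBIC) for n in d}
def dr(P,col):
    for n in d:
        q=((proj(d[n],P)+.5)*5-.5);cv2.polylines(im[n],[q.round().astype(int)],True,col,1)
Ro=neck(o[2]);mo=np.array([o[0],o[1],140])
dr(circ(52,0)@Ro.T+mo,(0,0,255));dr(circ(46,0)@Ro.T+mo,(0,255,0))
R,q=lidS(s)
for z in(0,8):dr(circ(54,z)@R.T+q,(0,0,255))
dr(circ(52,0)@R.T+[s[0],s[1],140],(0,255,255));
bx=lambda z:np.array([[30,7,z],[30,-7,z],[-30,-7,z],[-30,7,z]])
dr(bx(36)@R.T+q,(0,255,0));dr(bx(8)@R.T+q,(255,255,0))
Rz=cv2.Rodrigues(np.array([0,0,h[0]]))[0];q=np.array([l[0],l[1],25])
for z in(0,8):dr(circ(54,z)+q,(0,0,255))
dr(bx(36)@Rz.T+q,(0,255,0));dr(bx(8)@Rz.T+q,(255,255,0))
cut=lambda n,x,y,w:cv2.resize(im[n][y*5:y*5+w*15//4,x*5:x*5+w*5],(400,300))
g=[("scene",105,260,80),("side",320,222,80),("scene",200,195,80),("side",250,160,80),("scene",290,145,80),("side",150,135,80)]
t=[cut(*i)[:,50:316] if 0 else cut(*i) for i in g]
M=np.vstack([np.hstack([t[0],t[1]]),np.hstack([t[2],t[3]]),np.hstack([t[4],t[5]])]);cv2.imwrite("pics/ov.png",cv2.resize(M,(600,600*900//800*800//800)) if 0 else cv2.resize(M,(533,600)))
cv2.imwrite("pics/ovj.png",M[:600]);cv2.imwrite("pics/ovl.png",M[600:])
E
python3 run.py
```

```text
scene cam at [1112. -360.  830.]
side cam at [ 178. -541.  679.]
[ 610.492 -276.67     3.161] 3.37 [ 0.1  2.1  0.9  0.3  0.1  0.1  0.3  0.4  0.3  0.1 -0.3  0.2  0.6  0.3
  0.5  0.7  0.8  0.7 -0.5 -0.5  0.1  0.4]
[599.188 -48.869  -3.414   2.667] 6.39 [-0.1  0.9  2.3  1.4  0.5  0.4 -0.6 -0.1 -0.1  0.3  1.4  1.3  0.3 -0.2
 -0.2  0.1  0.4  0.3  0.   0.3  0.6  0.9  0.7  0.2  0.7  1.5]
[486.74  365.238] 4.01 [ 0.3  0.7 -0.1 -0.3 -0.6 -0.  -0.2 -0.9 -0.2  1.1  0.2  0.4  0.5 -0.4
  0.7  0.4  0.5  0.5 -1.3 -1.6  0.3  0.8]
[0.244] 0.0 [ 0. -0.]
```

View pics/ov.png

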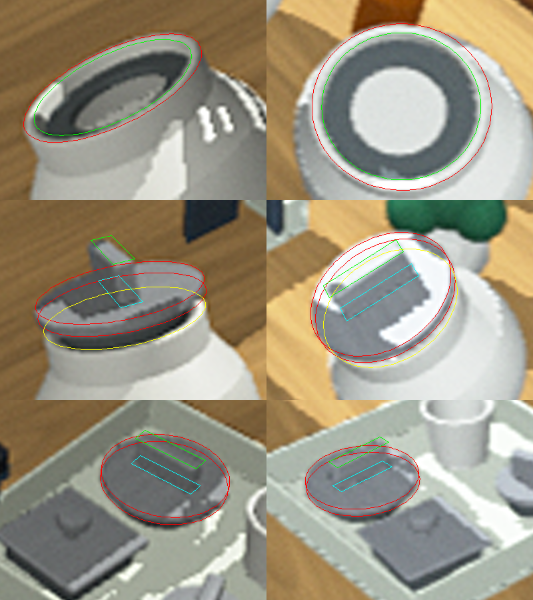

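Overlay: the fits follow the rims and lids to within about 2 mm. Results (mm, rad):
- Loose lid at (487,365), handle yaw 0.24.
- Open mouth at (610,-277), leaning towards -x.
- Proud lid on the shut jar at (599,-49), leaning at yaw 2.87.

I move above the loose lid.

Emit:
apply_moves(
  targets=[
    {"jaw": 0, "xyz": [-1.1, 4.6, 0], "angular": [0, 0, 0.145]},
    {"jaw": 0, "xyz": [-1.1, 4.6, 0], "angular": [0, 0, 0.145]},
    {"jaw": 0, "xyz": [-1.1, 4.6, 0], "angular": [0, 0, 0.145]},
    {"jaw": 0, "xyz": [-1.1, 4.6, 0], "angular": [0, 0, 0.145]},
    {"jaw": 0, "xyz": [-1.1, 4.6, 0], "angular": [0, 0, 0.145]},
    {"jaw": 0, "xyz": [-1.1, 4.6, 0], "angular": [0, 0, 0.145]},
    {"jaw": 0, "xyz": [-1.1, 4.6, 0], "angular": [0, 0, 0.145]},
    {"jaw": 0, "xyz": [-1.1, 4.3, 0], "angular": [0, 0, 0.145]},
  ],
)

```text
clock: 0.9
ee_pos: [486.0, 366.9, 213.5]
ee_rot: [[-0.919, 0.393, -0.001], [0.393, 0.919, -0.0], [0.0, -0.001, -1.0]]
force: [1.0, 0.7, -0.2]
gripper_width: 45.7
grip_force: 0.0
```

Emit:
apply_moves(
  targets=[
    {"jaw": 0, "xyz": [0, 0, -1.5], "angular": [0, 0, 0.13]},
    {"jaw": 0, "xyz": [0, 0, -1.5], "angular": [0, 0, 0.13]},
    {"jaw": 0, "xyz": [0, 0, -1.5], "angular": [0, 0, 0.13]},
    {"jaw": 0, "xyz": [0, 0, -1.5], "angular": [0, 0, 0.13]},
    {"jaw": 0, "xyz": [0, 0, 0], "angular": [0, 0, 0.13]},
    {"jaw": 0, "xyz": [0, 0, 0], "angular": [0, 0, 0]},
    {"jaw": 0, "xyz": [0, 0, 0], "angular": [0, 0, 0]},
  ],
)

```text
clock: 1.6
ee_pos: [487.1, 365.0, 153.9]
ee_rot: [[-0.972, -0.234, -0.0], [-0.234, 0.972, 0.0], [0.0, 0.0, -1.0]]
force: [-0.3, 0.2, -0.1]
gripper_width: 45.7
grip_force: 0.0
```

```bash
cat > wr.py <<'E'
from fit import *
from cell import sense,cams
import sys
c=cams.read_camera("wrist");o,s,l,h=pickle.load(open("p.pkl","rb"))
st=sense();print({k:np.round(st[k],3).tolist() for k in("clock","ee_pos","ee_rot","joint_positions","gripper_width")})
pickle.dump(c,open("w.pkl","wb"))
im=cv2.resize(c["frame"],(800,600),interpolation=cv2.INTER_CUBIC)
def dr(P,col):cv2.polylines(im,[((proj(c,P)+.5)*1.5625-.5).round().astype(int)],True,col,1)
bx=lambda z:np.array([[30,7,z],[30,-7,z],[-30,-7,z],[-30,7,z]])
Rz=cv2.Rodrigues(np.array([0,0,h[0]]))[0];q=np.array([l[0],l[1],25])
for z in(0,8):dr(circ(54,z)+q,(0,0,255))
dr(bx(36)@Rz.T+q,(0,255,0));dr(bx(8)@Rz.T+q,(255,255,0))
cv2.imwrite("pics/w1.png",im)
E
python3 wr.py
```

```text
{'clock': 1.65, 'ee_pos': [487.129, 365.103, 154.152], 'ee_rot': [[-0.972, -0.235, 0.0], [-0.235, 0.972, 0.0], [-0.0, 0.0, -1.0]], 'joint_positions': [0.624, 0.413, 1.576, 0.0, 1.152, -1.184], 'gripper_width': 45.725}
```

View pics/w1.png

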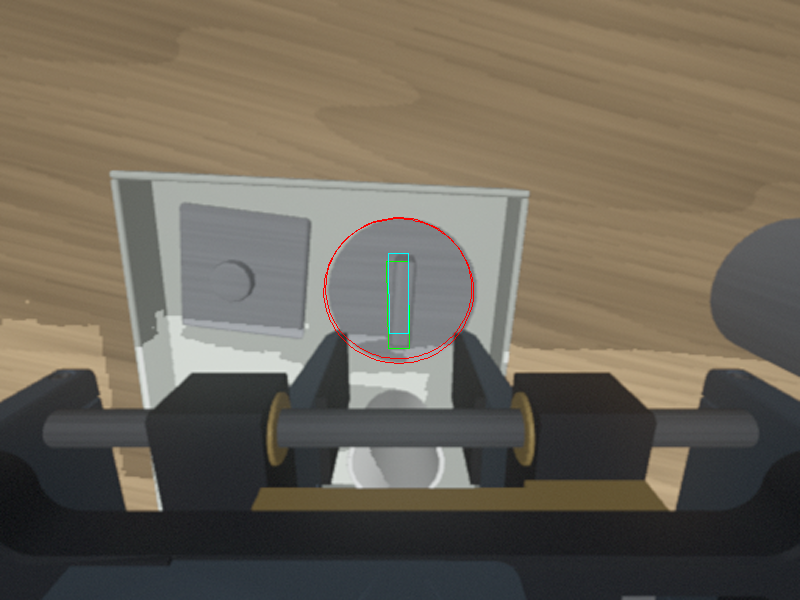

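Wrist picture: the overlay lies on the lid (centre about (400,290)), and the handle sits within about 2 px of it. The fingers will straddle it and the cup and square lid stay clear. I go down and grip.

Emit:
apply_moves(
  targets=[
    {"jaw": 0, "xyz": [0, 0, -3.5], "angular": [0, 0, 0]},
    {"jaw": 0, "xyz": [0, 0, -3.5], "angular": [0, 0, 0]},
    {"jaw": 0, "xyz": [0, 0, -2.7], "angular": [0, 0, 0]},
    {"jaw": 0, "xyz": [0, 0, -2], "angular": [0, 0, 0]},
    {"jaw": -1, "xyz": [0, 0, 0], "angular": [0, 0, 0]},
    {"jaw": -1, "xyz": [0, 0, 0], "angular": [0, 0, 0]},
    {"jaw": -1, "xyz": [0, 0, 0], "angular": [0, 0, 0]},
    {"jaw": -1, "xyz": [0, 0, 0], "angular": [0, 0, 0]},
  ],
)

```text
clock: 2.45
ee_pos: [487.3, 365.3, 37.8]
ee_rot: [[-0.972, -0.236, 0.001], [-0.236, 0.972, 0.001], [-0.001, 0.001, -1.0]]
force: [-0.5, 1.3, 0.2]
gripper_width: 16.4
grip_force: 0.5
```

Emit:
apply_moves(
  targets=[
    {"jaw": -1, "xyz": [0, 0, 0], "angular": [0, 0, 0]},
    {"jaw": -1, "xyz": [0, 0, 0], "angular": [0, 0, 0]},
  ],
)

```text
clock: 2.65
ee_pos: [487.3, 365.3, 37.8]
ee_rot: [[-0.972, -0.237, 0.001], [-0.237, 0.972, 0.001], [-0.001, 0.001, -1.0]]
force: [-0.9, -0.3, 4.2]
gripper_width: 14.0
grip_force: 30.0
```

The handle is gripped (14.0 mm, 30 N). I lift and carry the lid.

Emit:
apply_moves(
  targets=[
    {"jaw": -1, "xyz": [0, 0, 1], "angular": [0, 0, 0]},
    {"jaw": -1, "xyz": [0, 0, 3], "angular": [0, 0, 0]},
    {"jaw": -1, "xyz": [0, 0, 4], "angular": [0, 0, -0.1]},
    {"jaw": -1, "xyz": [0, 0, 4], "angular": [0, 0, -0.1]},
    {"jaw": -1, "xyz": [0, 0, 4], "angular": [0, 0, -0.1]},
    {"jaw": -1, "xyz": [0, 0, 4], "angular": [0, 0, -0.1]},
    {"jaw": -1, "xyz": [0, 0, 3], "angular": [0, 0, -0.1]},
    {"jaw": -1, "xyz": [0, 0, 1], "angular": [0, 0, -0.1]},
  ],
)

```text
clock: 3.45
ee_pos: [487.9, 365.5, 281.6]
ee_rot: [[-0.934, 0.357, 0.006], [0.357, 0.934, 0.004], [-0.004, 0.006, -1.0]]
force: [0.9, 0.2, -1.7]
gripper_width: 13.7
grip_force: 30.0
```

Emit:
apply_moves(
  targets=[
    {"jaw": -1, "xyz": [0.5, -2, 0], "angular": [0, 0, 0]},
    {"jaw": -1, "xyz": [0.5, -4, 0], "angular": [0, 0, 0]},
    {"jaw": -1, "xyz": [0.5, -4, 0], "angular": [0, 0, 0]},
    {"jaw": -1, "xyz": [0.5, -4, 0], "angular": [0, 0, 0]},
    {"jaw": -1, "xyz": [0.5, -4, 0], "angular": [0, 0, 0]},
    {"jaw": -1, "xyz": [0.5, -4, 0], "angular": [0, 0, 0]},
    {"jaw": -1, "xyz": [0.5, -4, 0], "angular": [0, 0, 0]},
    {"jaw": -1, "xyz": [0.5, -4, 0], "angular": [0, 0, 0]},
  ],
)

```text
clock: 4.25
ee_pos: [526.5, 63.3, 277.3]
ee_rot: [[-0.936, 0.353, -0.0], [0.353, 0.936, -0.0], [0.0, -0.0, -1.0]]
force: [-0.3, -0.3, -1.2]
gripper_width: 13.8
grip_force: 30.0
```

Emit:
apply_moves(
  targets=[
    {"jaw": -1, "xyz": [0.5, -4, 0], "angular": [0, -0.065, 0]},
    {"jaw": -1, "xyz": [0.5, -4, 0], "angular": [0, -0.065, 0]},
    {"jaw": -1, "xyz": [0.5, -4, 0], "angular": [0, -0.065, 0]},
    {"jaw": -1, "xyz": [0.5, -4, 0], "angular": [0, -0.065, 0]},
    {"jaw": -1, "xyz": [0.5, -4, 0], "angular": [0, -0.065, 0]},
    {"jaw": -1, "xyz": [0.5, -4, 0], "angular": [0, -0.065, 0]},
    {"jaw": -1, "xyz": [0.5, -4, 0], "angular": [0, -0.065, 0]},
    {"jaw": -1, "xyz": [0, -4, 0], "angular": [0.01, -0.065, 0]},
  ],
)

```text
clock: 5.05
ee_pos: [561.6, -256.2, 277.4]
ee_rot: [[-0.811, 0.305, 0.499], [0.357, 0.934, 0.009], [-0.464, 0.185, -0.867]]
force: [0.2, 0.6, -1.6]
gripper_width: 13.7
grip_force: 30.0
```

```bash
cat > tgt.py <<'E'
from fit import *
from cell import sense
import sys
o,s,l,h=pickle.load(open("p.pkl","rb"));st=sense()
R=np.array(st["ee_rot"]);p=np.array(st["ee_pos"])
def go(n,pt):
    z=-R[:,2];a=np.cross(z,n);a=a/max(np.linalg.norm(a),1e-9)*np.arccos(min(1,z@n))
    print("shift cm",((pt-p)/10).round(2),"rotvec",a.round(3))
no=neck(o[2])[:,2];mo=np.array([o[0],o[1],140]);ns=neck(s[2])[:,2];ms=np.array([s[0],s[1],140])
print("j",np.round(st["joint_positions"],2),"p",p.round(1),"F",np.round(st["force"],1),"w",round(st["gripper_width"],1),"t",st["clock"])
print("open n",no.round(3),"lid h",((p-mo)@no-12.8).round(1),"lateral",((p-mo)-((p-mo)@no)*no).round(1))
go(no,mo+no*(12.8+float(sys.argv[1])))
print("shut n",ns.round(3));go(ns,ms+ns*(36+12-s[3]+float(sys.argv[1])))
E
python3 tgt.py 50
```

```text
j [-0.61  0.14  1.75  0.4   0.85 -2.02] p [ 561.6 -256.2  277.4] F [ 0.2  0.6 -1.6] w 13.7 t 5.05
open n [-0.5   -0.01   0.866] lid h 130.5 lateral [22.7 21.9 13.4]
shift cm [ 1.75 -2.11 -8.3 ] rotvec [ 0.001 -0.001  0.   ]
shut n [-0.482  0.135  0.866]
shift cm [-0.83 22.01 -5.49] rotvec [-0.125  0.015 -0.072]
```

Emit:
apply_moves(
  targets=[
    {"jaw": -1, "xyz": [0.4, -0.5, -2], "angular": [0, 0, 0]},
    {"jaw": -1, "xyz": [0.4, -0.5, -2], "angular": [0, 0, 0]},
    {"jaw": -1, "xyz": [0.5, -0.6, -2.3], "angular": [0, 0, 0]},
    {"jaw": -1, "xyz": [0.45, -0.5, -2], "angular": [0, 0, 0]},
    {"jaw": -1, "xyz": [0, 0, 0], "angular": [0, 0, 0]},
    {"jaw": -1, "xyz": [0, 0, 0], "angular": [0, 0, 0]},
  ],
)

```text
clock: 5.65
ee_pos: [579.3, -275.8, 194.1]
ee_rot: [[-0.812, 0.306, 0.496], [0.357, 0.934, 0.01], [-0.461, 0.185, -0.868]]
force: [0.5, -0.0, -1.0]
gripper_width: 14.0
grip_force: 30.0
```

```bash
cat > look.py <<'E'
from fit import *
from cell import sense,cams
import sys
name=sys.argv[1];o,s,l,h=pickle.load(open("p.pkl","rb"))
st=sense();R=np.array(st["ee_rot"]);p=np.array(st["ee_pos"]);out=[]
O={"scene":(100,215,120),"side":(310,165,120)}
if len(sys.argv)>2:O={"scene":(180,175,120),"side":(240,140,120)}
for n in("scene","side"):
    c=cams.read_camera(n);x,y,w=O[n];k=400/w
    f=c["frame"];np.save(f"pics/{name}_{n}.npy",f)
    im=crop(f,x,y,w,int(w*1.4),400/w)
    def dr(P,col):cv2.polylines(im,[((proj(c,P)+.5-[x,y])*k-.5).round().astype(int)],True,col,1)
    dr(circ(52,0)@neck(o[2]).T+[o[0],o[1],140],(0,0,255))
    L=np.diag([1,-1,-1.]);q=p-R[:,2]*-12.8*-1 if 0 else p+R[:,2]*12.8
    for z in(0,8):dr(circ(54,z)@(R@L).T+q,(0,255,0))
    dr(circ(37,-20)@(R@L).T+q,(255,255,0))
    out.append(im)
cv2.imwrite(f"pics/{name}.png",np.hstack(out))
E
python3 tgt.py 30; python3 look.py a
```

```text
j [-0.62  0.25  1.83  0.49  0.68 -2.15] p [ 579.3 -275.8  194.1] F [ 0.5 -0.  -1. ] w 14.0 t 5.65
open n [-0.5   -0.01   0.866] lid h 49.7 lateral [0.  1.5 0. ]
shift cm [ 0.98 -0.13 -1.71] rotvec [ 0.    -0.004  0.   ]
shut n [-0.482  0.135  0.866]
shift cm [-1.64 23.71  1.11] rotvec [-0.126  0.012 -0.072]
```

View pics/a.png

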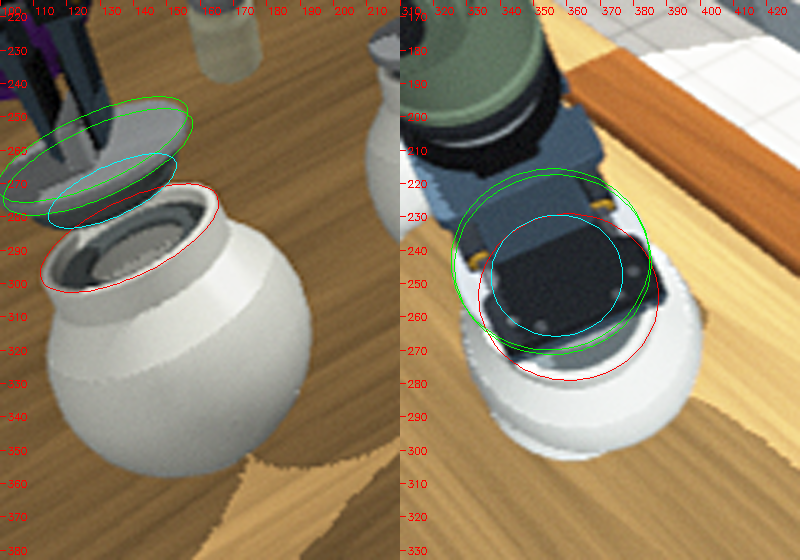

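Scene picture: the predicted lid outline (green) matches the held lid at about (130,265), and the mouth outline lies on the rim. The aim is good, so I go in along the neck.

Emit:
apply_moves(
  targets=[
    {"jaw": -1, "xyz": [0.5, -0.1, -0.85], "angular": [0, -0.004, 0]},
    {"jaw": -1, "xyz": [0.5, -0.05, -0.85], "angular": [0, 0, 0]},
    {"jaw": -1, "xyz": [0.35, 0, -0.6], "angular": [0, 0, 0]},
    {"jaw": -1, "xyz": [0.2, 0, -0.35], "angular": [0, 0, 0]},
    {"jaw": -1, "xyz": [0, 0, 0], "angular": [0, 0, 0]},
  ],
)

```text
clock: 6.25
ee_pos: [595.0, -277.1, 166.4]
ee_rot: [[-0.811, 0.305, 0.499], [0.357, 0.934, 0.01], [-0.463, 0.187, -0.866]]
force: [0.2, 0.0, -1.2]
gripper_width: 13.6
grip_force: 30.0
```

```bash
python3 tgt.py 0
```

```text
j [-0.6   0.3   1.85  0.52  0.62 -2.18] p [ 595.  -277.1  166.4] F [ 0.2  0.  -1.2] w 13.6 t 6.25
open n [-0.5   -0.01   0.866] lid h 17.8 lateral [-0.2 -0.2 -0.1]
shift cm [ 0.91  0.03 -1.53] rotvec [-0.    -0.001 -0.   ]
shut n [-0.482  0.135  0.866]
shift cm [-1.77 23.44  1.28] rotvec [-0.126  0.015 -0.072]
```

Emit:
apply_moves(
  targets=[
    {"jaw": -1, "xyz": [0.1, 0, -0.17], "angular": [0, 0, 0]},
    {"jaw": -1, "xyz": [0.1, 0, -0.17], "angular": [0, 0, 0]},
    {"jaw": -1, "xyz": [0, 0, 0], "angular": [0, 0, 0]},
  ],
)

```text
clock: 6.55
ee_pos: [597.0, -277.5, 164.0]
ee_rot: [[-0.81, 0.305, 0.5], [0.357, 0.934, 0.009], [-0.465, 0.186, -0.866]]
force: [0.9, -0.4, -1.2]
gripper_width: 13.6
grip_force: 30.0
```

Emit:
apply_moves(
  targets=[
    {"jaw": -1, "xyz": [0.1, 0, -0.17], "angular": [0, 0, 0]},
    {"jaw": -1, "xyz": [0.1, 0, -0.17], "angular": [0, 0, 0]},
    {"jaw": -1, "xyz": [0, 0, 0], "angular": [0, 0, 0]},
  ],
)

```text
clock: 6.85
ee_pos: [599.0, -277.6, 161.3]
ee_rot: [[-0.81, 0.305, 0.501], [0.357, 0.934, 0.009], [-0.465, 0.186, -0.865]]
force: [-3.2, -0.1, 3.5]
gripper_width: 13.9
grip_force: 30.0
```

```bash
python3 tgt.py 0|head -3
```

```text
j [-0.6   0.31  1.85  0.53  0.61 -2.19] p [ 599.  -277.6  161.3] F [-3.2 -0.1  3.5] w 13.9 t 6.85
open n [-0.5   -0.01   0.866] lid h 11.4 lateral [ 0.6 -0.7  0.3]
shift cm [ 0.51  0.08 -1.02] rotvec [0.001 0.001 0.001]
```

The lid touches the ring at h≈11 mm, as expected. I press on.

Emit:
apply_moves(
  targets=[
    {"jaw": -1, "xyz": [0.1, 0, -0.17], "angular": [0, 0, 0]},
    {"jaw": -1, "xyz": [0.1, 0, -0.17], "angular": [0, 0, 0]},
    {"jaw": -1, "xyz": [0.1, 0, -0.17], "angular": [0, 0, 0]},
    {"jaw": -1, "xyz": [0, 0, 0], "angular": [0, 0, 0]},
  ],
)

```text
clock: 7.25
ee_pos: [602.1, -277.4, 156.0]
ee_rot: [[-0.81, 0.305, 0.501], [0.357, 0.934, 0.009], [-0.465, 0.186, -0.866]]
force: [-3.2, 1.4, 3.8]
gripper_width: 13.9
grip_force: 30.0
```

Emit:
apply_moves(
  targets=[
    {"jaw": -1, "xyz": [0.1, 0.05, -0.17], "angular": [0, 0, 0]},
    {"jaw": -1, "xyz": [0.1, 0, -0.17], "angular": [0, 0, 0]},
    {"jaw": -1, "xyz": [0, 0, 0], "angular": [0, 0, 0]},
  ],
)

```text
clock: 7.55
ee_pos: [603.9, -277.4, 153.1]
ee_rot: [[-0.81, 0.305, 0.501], [0.357, 0.934, 0.008], [-0.466, 0.185, -0.865]]
force: [-7.3, -1.4, 7.4]
gripper_width: 13.9
grip_force: 30.0
```

```bash
python3 tgt.py 0|head -3
```

```text
j [-0.59  0.33  1.85  0.54  0.59 -2.2 ] p [ 603.9 -277.4  153.1] F [-7.3 -1.4  7.4] w 13.9 t 7.55
open n [-0.5   -0.01   0.866] lid h 1.8 lateral [ 0.7 -0.6  0.4]
shift cm [ 0.02  0.06 -0.2 ] rotvec [0.001 0.001 0.001]
```

Emit:
apply_moves(
  targets=[
    {"jaw": -1, "xyz": [0.05, 0, -0.09], "angular": [0, 0, 0]},
    {"jaw": -1, "xyz": [0.05, 0, -0.09], "angular": [0, 0, 0]},
    {"jaw": -1, "xyz": [0, 0, 0], "angular": [0, 0, 0]},
  ],
)

```text
clock: 7.85
ee_pos: [604.7, -277.9, 152.2]
ee_rot: [[-0.81, 0.305, 0.502], [0.356, 0.934, 0.007], [-0.467, 0.184, -0.865]]
force: [-10.7, -1.4, 12.6]
gripper_width: 14.3
grip_force: 30.2
```

```bash
python3 tgt.py 0|head -3
```

```text
j [-0.59  0.33  1.85  0.54  0.59 -2.2 ] p [ 604.7 -277.9  152.2] F [-10.7  -1.4  12.6] w 14.3 t 7.85
open n [-0.5   -0.01   0.866] lid h 0.6 lateral [ 0.9 -1.1  0.5]
shift cm [-0.06  0.11 -0.11] rotvec [0.002 0.002 0.001]
```

Emit:
apply_moves(
  targets=[
    {"jaw": -1, "xyz": [0.05, 0.05, -0.09], "angular": [0, 0, 0]},
    {"jaw": -1, "xyz": [0.05, 0, -0.09], "angular": [0, 0, 0]},
    {"jaw": -1, "xyz": [0, 0, 0], "angular": [0, 0, 0]},
  ],
)

```text
clock: 8.15
ee_pos: [605.2, -278.1, 151.6]
ee_rot: [[-0.809, 0.305, 0.502], [0.356, 0.935, 0.005], [-0.468, 0.183, -0.865]]
force: [-19.2, -2.6, 19.2]
gripper_width: 14.0
grip_force: 30.3
```

```bash
python3 tgt.py 0|head -3
```

```text
j [-0.59  0.33  1.85  0.54  0.59 -2.2 ] p [ 605.2 -278.1  151.6] F [-19.2  -2.6  19.2] w 14.0 t 8.15
open n [-0.5   -0.01   0.866] lid h -0.1 lateral [ 1.1 -1.3  0.6]
shift cm [-0.11  0.13 -0.05] rotvec [0.004 0.003 0.002]
```

The force is now 27 N and the lid is stiff against the rim, so it is home. I ease off, release and withdraw along the neck.

Emit:
apply_moves(
  targets=[
    {"jaw": -1, "xyz": [-0.1, 0, 0.17], "angular": [0, 0, 0]},
    {"jaw": 0, "xyz": [0, 0, 0], "angular": [0, 0, 0]},
    {"jaw": 0, "xyz": [0, 0, 0], "angular": [0, 0, 0]},
    {"jaw": 0, "xyz": [0, 0, 0], "angular": [0, 0, 0]},
    {"jaw": 0, "xyz": [0, 0, 0], "angular": [0, 0, 0]},
    {"jaw": 0, "xyz": [0, 0, 0], "angular": [0, 0, 0]},
  ],
)

```text
clock: 8.75
ee_pos: [605.2, -276.3, 149.8]
ee_rot: [[-0.81, 0.305, 0.5], [0.357, 0.934, 0.009], [-0.464, 0.186, -0.866]]
force: [-0.2, -0.2, 0.6]
gripper_width: 45.9
grip_force: 0.0
```

Emit:
apply_moves(
  targets=[
    {"jaw": 0, "xyz": [-0.5, 0, 0.87], "angular": [0, 0, 0]},
    {"jaw": 0, "xyz": [-1, 0, 1.73], "angular": [0, 0, 0]},
    {"jaw": 0, "xyz": [-1.5, 0, 2.6], "angular": [0, 0, 0]},
    {"jaw": -1, "xyz": [-1.5, 0, 2.6], "angular": [0, 0, 0]},
    {"jaw": -1, "xyz": [0, 4, 3], "angular": [-0.02, 0, -0.01]},
    {"jaw": -1, "xyz": [0, 4.5, 1], "angular": [-0.02, 0, -0.01]},
    {"jaw": -1, "xyz": [0, 4.5, 0], "angular": [-0.02, 0, -0.01]},
    {"jaw": -1, "xyz": [0, 4.5, 0], "angular": [-0.02, 0, -0.01]},
  ],
)

```text
clock: 9.55
ee_pos: [559.5, -100.5, 270.0]
ee_rot: [[-0.794, 0.344, 0.501], [0.352, 0.932, -0.082], [-0.496, 0.111, -0.861]]
force: [0.2, 0.4, -0.0]
gripper_width: 8.6
grip_force: 0.0
```

```bash
python3 tgt.py 15; python3 look.py b
```

```text
j [-0.21  0.03  1.91  0.04  0.67 -1.43] p [ 559.5 -100.5  270. ] F [ 0.2  0.4 -0. ] w 8.6 t 9.55
open n [-0.5   -0.01   0.866] lid h 123.6 lateral [ 17.2 177.5  12. ]
shift cm [  3.71 -17.64 -10.6 ] rotvec [0.08  0.004 0.046]
shut n [-0.482  0.135  0.866]
shift cm [ 1.06  5.98 -7.78] rotvec [-0.045  0.02  -0.028]
```

View pics/b.png

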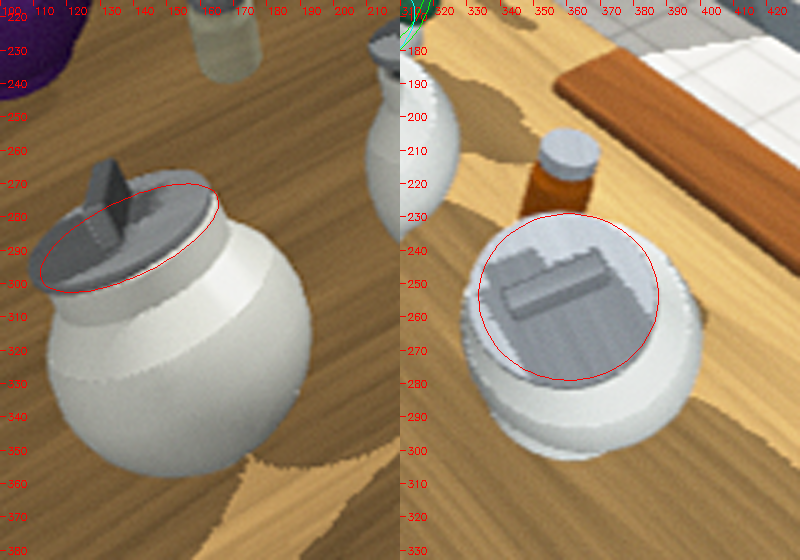

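Picture b: the lid sits level on the open jar, its flange on the rim line in both views (scene (125,270), side (358,255)). Next I press the proud lid with shut fingers.

Emit:
apply_moves(
  targets=[
    {"jaw": -1, "xyz": [0.3, 2, -1.5], "angular": [-0.015, 0.007, -0.01]},
    {"jaw": -1, "xyz": [0.3, 2, -1.5], "angular": [-0.015, 0.007, -0.01]},
    {"jaw": -1, "xyz": [0.3, 1.98, -1.5], "angular": [-0.015, 0.006, -0.008]},
    {"jaw": -1, "xyz": [0.16, 0, -1.6], "angular": [0, 0, 0]},
    {"jaw": -1, "xyz": [0, 0, -1.7], "angular": [0, 0, 0]},
    {"jaw": -1, "xyz": [0, 0, 0], "angular": [0, 0, 0]},
    {"jaw": -1, "xyz": [0, 0, 0], "angular": [0, 0, 0]},
  ],
)

```text
clock: 10.35
ee_pos: [570.8, -42.4, 190.8]
ee_rot: [[-0.796, 0.371, 0.479], [0.352, 0.926, -0.133], [-0.493, 0.062, -0.868]]
force: [0.5, -0.2, 0.5]
gripper_width: 0.4
grip_force: 0.0
```

```bash
python3 tgt.py 0; python3 look.py c s
```

```text
j [-0.02  0.12  2.02 -0.25  0.51 -1.  ] p [570.8 -42.4 190.8] F [ 0.5 -0.2  0.5] w 0.4 t 10.35
open n [-0.5   -0.01   0.866] lid h 48.7 lateral [ -8.9 234.8  -2.5]
shift cm [  3.33 -23.44  -3.97] rotvec [ 0.125 -0.019  0.072]
shut n [-0.482  0.135  0.866]
shift cm [ 0.65 -0.03 -1.15] rotvec [-0.001 -0.003 -0.   ]
```

View pics/c.png

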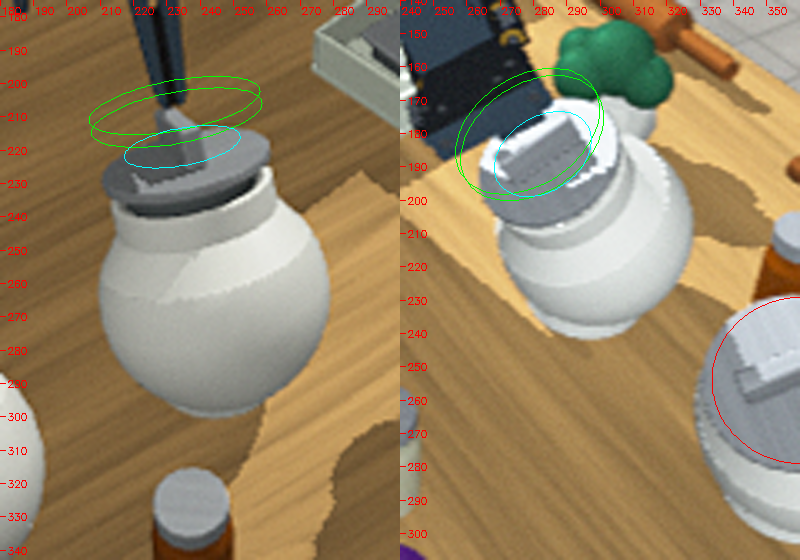

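Picture c: the shut fingertips are right over the proud lid's handle (scene (230,205)). I push along the neck.

Emit:
apply_moves(
  targets=[
    {"jaw": -1, "xyz": [0.24, -0.05, -0.43], "angular": [0, 0, 0]},
    {"jaw": -1, "xyz": [0.24, -0.05, -0.43], "angular": [0, 0, 0]},
    {"jaw": -1, "xyz": [0.15, -0.03, -0.26], "angular": [0, 0, 0]},
    {"jaw": -1, "xyz": [0, 0, 0], "angular": [0, 0, 0]},
  ],
)

```text
clock: 10.85
ee_pos: [577.1, -43.1, 179.0]
ee_rot: [[-0.796, 0.37, 0.479], [0.351, 0.927, -0.133], [-0.493, 0.062, -0.868]]
force: [-0.5, 0.4, 0.6]
gripper_width: 0.4
grip_force: 0.0
```

Emit:
apply_moves(
  targets=[
    {"jaw": -1, "xyz": [0.1, -0.03, -0.17], "angular": [0, 0, 0]},
    {"jaw": -1, "xyz": [0.1, -0.03, -0.17], "angular": [0, 0, 0]},
    {"jaw": -1, "xyz": [0.1, -0.03, -0.17], "angular": [0, 0, 0]},
    {"jaw": -1, "xyz": [0, 0, 0], "angular": [0, 0, 0]},
  ],
)

```text
clock: 11.25
ee_pos: [579.8, -43.7, 174.1]
ee_rot: [[-0.796, 0.37, 0.479], [0.351, 0.927, -0.133], [-0.493, 0.063, -0.868]]
force: [-2.6, 1.3, 3.2]
gripper_width: 0.3
grip_force: 2.0
```

```bash
python3 tgt.py 0|sed -n '1p;4,5p'
```

```text
j [-0.03  0.16  2.03 -0.27  0.47 -0.99] p [579.8 -43.7 174.1] F [-2.6  1.3  3.2] w 0.3 t 11.25
shut n [-0.482  0.135  0.866]
shift cm [-0.25  0.09  0.51] rotvec [-0.002 -0.003 -0.001]
```

Emit:
apply_moves(
  targets=[
    {"jaw": -1, "xyz": [0.1, -0.03, -0.17], "angular": [0, 0, 0]},
    {"jaw": -1, "xyz": [0.1, -0.03, -0.17], "angular": [0, 0, 0]},
    {"jaw": -1, "xyz": [0, 0, 0], "angular": [0, 0, 0]},
  ],
)

```text
clock: 11.55
ee_pos: [581.8, -44.1, 170.7]
ee_rot: [[-0.796, 0.37, 0.479], [0.352, 0.927, -0.132], [-0.493, 0.063, -0.868]]
force: [-4.1, 1.8, 3.6]
gripper_width: 0.9
grip_force: 2.9
```

Emit:
apply_moves(
  targets=[
    {"jaw": -1, "xyz": [0.1, -0.03, -0.17], "angular": [0, 0, 0]},
    {"jaw": -1, "xyz": [0.05, 0, -0.09], "angular": [0, 0, 0]},
    {"jaw": -1, "xyz": [0, 0, 0], "angular": [0, 0, 0]},
  ],
)

```text
clock: 11.85
ee_pos: [582.0, -44.2, 170.5]
ee_rot: [[-0.795, 0.371, 0.48], [0.352, 0.927, -0.133], [-0.494, 0.063, -0.867]]
force: [-21.6, 7.9, 25.9]
gripper_width: 0.6
grip_force: 16.4
```

Emit:
apply_moves(
  targets=[
    {"jaw": -1, "xyz": [0.1, -0.03, -0.17], "angular": [0, 0, 0]},
    {"jaw": -1, "xyz": [0, 0, 0], "angular": [0, 0, 0]},
  ],
)

```text
clock: 12.05
ee_pos: [582.2, -44.2, 170.3]
ee_rot: [[-0.795, 0.371, 0.48], [0.352, 0.926, -0.133], [-0.494, 0.064, -0.867]]
force: [-32.8, 10.3, 38.1]
gripper_width: 0.5
grip_force: 25.4
```

```bash
python3 tgt.py 0|sed -n '1p;4,5p'
```

```text
j [-0.03  0.16  2.03 -0.28  0.46 -0.98] p [582.2 -44.2 170.3] F [-32.8  10.3  38.1] w 0.5 t 12.05
shut n [-0.482  0.135  0.866]
shift cm [-0.48  0.15  0.89] rotvec [-0.002 -0.002 -0.001]
```

Hard stop reached (about 50 N), so the proud lid is home. I withdraw, then press the open jar's lid once more from above to confirm it is seated.

Emit:
apply_moves(
  targets=[
    {"jaw": -1, "xyz": [-0.5, 0.13, 0.87], "angular": [0, 0, 0]},
    {"jaw": -1, "xyz": [-1.5, 0.4, 2.6], "angular": [0, 0, 0]},
    {"jaw": -1, "xyz": [0, -3, 3], "angular": [0.02, 0, 0.012]},
    {"jaw": -1, "xyz": [0, -4, 1], "angular": [0.02, 0, 0.012]},
    {"jaw": -1, "xyz": [0, -4, 0], "angular": [0.02, 0, 0.012]},
    {"jaw": -1, "xyz": [0, -4, 0], "angular": [0.02, 0, 0.012]},
    {"jaw": -1, "xyz": [0, -4, 0], "angular": [0.02, 0, 0.012]},
    {"jaw": -1, "xyz": [0, -4, 0], "angular": [0.025, -0.015, 0.012]},
  ],
)

```text
clock: 12.85
ee_pos: [564.5, -271.8, 241.0]
ee_rot: [[-0.814, 0.3, 0.497], [0.352, 0.936, 0.011], [-0.462, 0.184, -0.867]]
force: [0.5, 0.8, 0.7]
gripper_width: 0.4
grip_force: 0.0
```

```bash
python3 tgt.py 43.2|head -3
```

```text
j [-0.63  0.19  1.79  0.44  0.78 -2.1 ] p [ 564.5 -271.8  241. ] F [0.5 0.8 0.7] w 0.4 t 12.85
open n [-0.5   -0.01   0.866] lid h 97.6 lateral [9.2 5.9 5.4]
shift cm [ 1.8  -0.54 -5.25] rotvec [-0.001 -0.003 -0.001]
```

Emit:
apply_moves(
  targets=[
    {"jaw": -1, "xyz": [0.6, -0.2, -1.7], "angular": [0, 0, 0]},
    {"jaw": -1, "xyz": [0.6, -0.15, -1.7], "angular": [0, 0, 0]},
    {"jaw": -1, "xyz": [0.6, -0.1, -1.8], "angular": [0, 0, 0]},
    {"jaw": -1, "xyz": [0.5, 0, -0.87], "angular": [0, 0, 0]},
    {"jaw": -1, "xyz": [0.35, 0, -0.6], "angular": [0, 0, 0]},
    {"jaw": -1, "xyz": [0, 0, 0], "angular": [0, 0, 0]},
  ],
)

```text
clock: 13.45
ee_pos: [591.2, -274.0, 173.5]
ee_rot: [[-0.815, 0.3, 0.495], [0.352, 0.936, 0.012], [-0.46, 0.184, -0.869]]
force: [0.1, -0.4, 0.0]
gripper_width: 0.4
grip_force: 0.0
```

```bash
python3 tgt.py 23.2|head -3
```

```text
j [-0.6   0.29  1.84  0.51  0.64 -2.17] p [ 591.2 -274.   173.5] F [ 0.1 -0.4  0. ] w 0.4 t 13.45
open n [-0.5   -0.01   0.866] lid h 25.9 lateral [0. 3. 0.]
shift cm [ 0.13 -0.3  -0.24] rotvec [-0.002 -0.005 -0.001]
```

Emit:
apply_moves(
  targets=[
    {"jaw": -1, "xyz": [0.05, -0.3, -0.09], "angular": [0, 0, 0]},
    {"jaw": -1, "xyz": [0.1, 0, -0.17], "angular": [0, 0, 0]},
    {"jaw": -1, "xyz": [0, 0, 0], "angular": [0, 0, 0]},
  ],
)

```text
clock: 13.75
ee_pos: [592.8, -277.7, 172.5]
ee_rot: [[-0.814, 0.301, 0.497], [0.352, 0.936, 0.01], [-0.463, 0.183, -0.867]]
force: [-0.2, -0.2, -0.2]
gripper_width: 0.3
grip_force: 0.1
```

Emit:
apply_moves(
  targets=[
    {"jaw": -1, "xyz": [0.1, 0, -0.17], "angular": [0, 0, 0]},
    {"jaw": -1, "xyz": [0.05, 0, -0.09], "angular": [0, 0, 0]},
    {"jaw": -1, "xyz": [0, 0, 0], "angular": [0, 0, 0]},
  ],
)

```text
clock: 14.05
ee_pos: [593.0, -277.6, 172.2]
ee_rot: [[-0.814, 0.299, 0.498], [0.35, 0.937, 0.01], [-0.463, 0.182, -0.867]]
force: [-15.2, 1.5, 16.8]
gripper_width: 0.7
grip_force: 10.6
```

```bash
python3 tgt.py 23.2|head -3
```

```text
j [-0.61  0.29  1.84  0.51  0.64 -2.18] p [ 593.  -277.6  172.2] F [-15.2   1.5  16.8] w 0.7 t 14.05
open n [-0.5   -0.01   0.866] lid h 23.8 lateral [ 0.8 -0.6  0.5]
shift cm [-0.05  0.06 -0.1 ] rotvec [ 0.    -0.002  0.   ]
```

Hard contact straight away, within 0.6 mm of the home height, so the lid is seated. I press slightly more, then retreat and check.

Emit:
apply_moves(
  targets=[
    {"jaw": -1, "xyz": [0.08, 0, -0.14], "angular": [0, 0, 0]},
    {"jaw": -1, "xyz": [0, 0, 0], "angular": [0, 0, 0]},
    {"jaw": -1, "xyz": [-0.5, 0, 0.87], "angular": [0, 0, 0]},
    {"jaw": -1, "xyz": [-1.5, 0, 2.6], "angular": [0, 0, 0]},
    {"jaw": -1, "xyz": [-2, 0, 3.5], "angular": [0, 0, 0]},
    {"jaw": -1, "xyz": [-2, 0, 3.5], "angular": [0, 0, 0]},
    {"jaw": -1, "xyz": [-2, 0, 3], "angular": [0, 0, 0]},
    {"jaw": -1, "xyz": [-1, 0, 1], "angular": [0, 0, 0]},
  ],
)

```text
clock: 14.85
ee_pos: [504.6, -278.1, 316.6]
ee_rot: [[-0.812, 0.3, 0.501], [0.351, 0.936, 0.007], [-0.467, 0.181, -0.866]]
force: [-0.3, 0.4, -0.2]
gripper_width: 0.9
grip_force: 0.0
```

```bash
cat > fin.py <<'E'
from fit import *
from cell import sense,cams
o,s,l,h=pickle.load(open("p.pkl","rb"));st=sense();print(st["clock"],np.round(st["force"],1))
t=[]
for n in("scene","side"):
    c=cams.read_camera(n)
    for (q,r) in ((o,"o"),(s,"s")):
        R=neck(q[2]);m=np.array([q[0],q[1],140]);u=proj(c,m)[0].astype(int);x,y=u[0]-40,u[1]-32
        im=crop(c["frame"],x,y,80,60,5,20)
        for z in(0,8):cv2.polylines(im,[((proj(c,circ(54,z)@R.T+m)+.5-[x,y])*5-.5).round().astype(int)],True,(0,0,255),1)
        t.append(im)
cv2.imwrite("pics/fin.png",np.vstack([np.hstack(t[:2]),np.hstack(t[2:])]))
E
python3 fin.py
```

```text
14.85 [-0.3  0.4 -0.2]
```

View pics/fin.png

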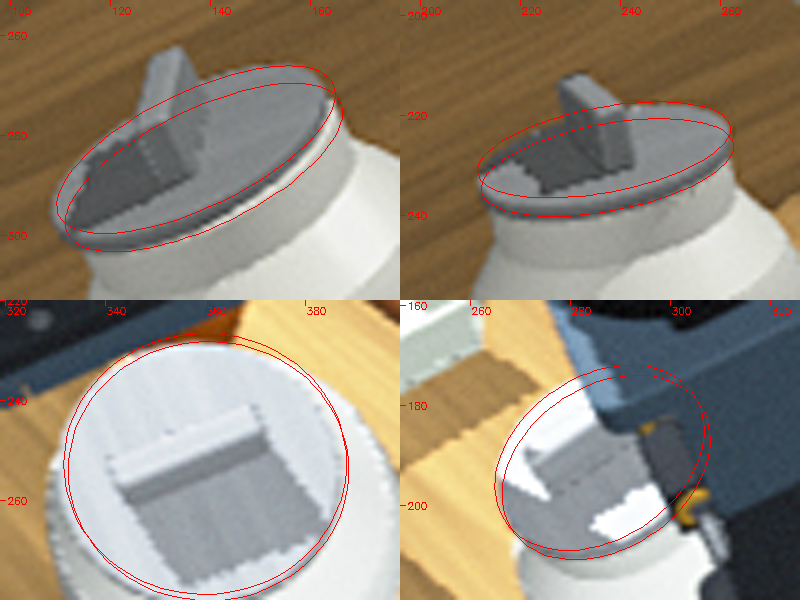

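Final picture: both flanges sit flush on their rims, open jar at scene (133,282) and shut jar at (235,226). The gripper is clear of everything, so I hand in.

```bash
python3 -c "
from cell import ticket
print(ticket.finish_job())"
```

```text
the job is handed in; nothing more can be done
None
```

Both jars are closed: each lid was pressed to a hard stop and looked flush in the last picture, and I handed the job in at about 15 s; the judge returned no verdict.

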